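# Fit the bayonet cap of the air filter and hold it at purge

### The job

Put the orange bayonet cap back on the blue air-filter housing: set its two lugs in through the slots at the white marks until the flange sits down flat on the collar, then turn it clockwise (seen from above) half way to the lock, so that the yellow pointers stand at the green purge marks. Never turn it on to the lock click near the red marks. The cap springs back if released, so finish while still gripping it and holding it steady at the green marks; leave the glue bottle, the grey carton and the battery where they stand.

Things in the scene. Friction and masses are not known exactly. Their poses are not given: they have to be found in the camera images.
- cap: Loose cap, 0.16 kg nominal, standing plug down on the table. Origin: centre of the plug's underside; z up, x along grip bar and lugs (a half turn about z is the same cap). Black plug 56 mm diameter, z 0 to 22 mm, chamfered foot; lugs on +x and -x, 10 mm wide, z 2 to 11 mm, out to radius 36.5 mm; orange flange 78 mm diameter, z 22 to 29 mm, a yellow pointer over each lug.
- cap_seat (a point): Centre of the underside of the cap's flange, 22 mm above the cap's origin; it coincides with mouth when the cap is seated.
- cap_grip (a point): Centre of the cap's black grip bar, 45 mm above the cap's origin: take the cap here. Bar 54 mm long (cap x), 16 mm wide (cap y), 32 mm tall (z 29 to 61 mm from the cap's origin), yellow line on top.
- housing: Blue round air-filter housing, fixed to the table on a 116 mm square steel foot; collar 100 mm outer diameter, its top at z 100 mm; brass fittings on +x (to 80 mm from the axis) and -x (to 58 mm). Origin: on the axis at the table; z up, x through the entry slots.
- mouth (a point): Centre of the collar's top face, 100 mm above the housing's origin; x along the entry slots and white marks. The lip, 7 mm thick, has a 61 mm round opening and two slots 15 mm wide at +x and -x for the lugs; socket floor 30 mm below the top. Under the lip the lugs turn clockwise only (a stop is on the other side). Seated, the flange rests on the lip and the lugs have 4 mm of play under it.
- purge_mark (a point): Same point as mouth, turned 40 degrees clockwise (seen from above): its x axis runs through the two green marks. The cap's x axis, either way round, must lie along it at the end.
- lock_mark (a point): Same point, turned 80 degrees clockwise from the mouth's x axis: its x axis runs through the two red marks. Sprung plungers start to resist the lugs at about 55 degrees of turn and click behind them before 80 degrees.
- purge_ring (a joint): Turn of the sprung purge ring inside the housing, rad: 0 at rest. The lugs meet it after about 0.1 rad of turn, then carry it along clockwise (so about 0.6 with the cap at the green marks); its spring turns the cap back with 0.09 N m at 0 plus 0.22 N m per rad.
- glue_bottle: White glue bottle with an orange nozzle, 58 mm diameter, 197 mm tall, standing; origin at the centre of its underside. Leave alone.
- box_dowels: Grey-blue carton, 65 x 100 x 30 mm; origin at the centre of its underside. Leave alone.
- drill_battery: Black drill battery, 88 x 83 x 52 mm; origin at the centre of its underside. Leave alone.
Mind the look-alikes: they are no part of the job. There is more than one size of the housing; the job needs the smaller. There is more than one size of the cap; the job needs the larger.

How it is judged (in metres and radians):
On the way:
1. the cap is seated in the collar at the entry slots, not yet turned (horizontal distance between cap_seat and mouth below 0.005 m and z of cap_seat in the frame of mouth below 0.003 m and angle between cap's own z axis and vertical below 0.09 rad and angle between the x axis of cap and the x axis of mouth, either way round below 0.3 rad), for 0.1 s.
At the end, for the whole second after the job is handed in: The cap sits on the collar (flange within 3 mm of its top, centred within 5 mm, tilted less than 5 degrees), its pointers are within 9 degrees of the green marks with the purge ring pushed round past 0.38 rad, and the fingers still hold it, steady (horizontal distance between cap_seat and mouth below 0.005 m and z of cap_seat in the frame of mouth below 0.003 m and angle between cap's own z axis and vertical below 0.09 rad and angle between the x axis of cap and the x axis of purge_mark, either way round below 0.16 rad and value of joint purge_ring above 0.38 rad and angular speed of cap below 0.4 rad/s and contact force between the fingers and cap above 2 N); the arm keeps its last pose, push and grip.
It fails at once if the cap is turned past 60 degrees, into the lock (horizontal distance between cap_seat and mouth below 0.01 m and z of cap_seat in the frame of mouth below 0.005 m and angle between the x axis of cap and the x axis of lock_mark, either way round below 0.35 rad).
It fails at once if the glue bottle is pushed away or tipped over (distance of glue_bottle from where it was at the start of the episode above 0.025 m or angle between glue_bottle's own z axis and vertical above 0.3 rad).
It fails at once if the grey carton is pushed away or tipped over (distance of box_dowels from where it was at the start of the episode above 0.025 m or angle between box_dowels's own z axis and vertical above 0.3 rad).
It fails at once if the battery is pushed away or tipped over (distance of drill_battery from where it was at the start of the episode above 0.025 m or angle between drill_battery's own z axis and vertical above 0.3 rad).
It also fails if it takes over 46 s, if anything falls off the work surface, if the arm or the gripper's body presses on something with over 40 N, if the wrist force passes 120 N, or if a joint passes its speed limit or range.

### The arm

A 6-joint arm with a two-finger parallel gripper is mounted at the origin on the work surface; the furniture and walls round the work are solid. World frame = base frame: x ahead of the robot, y to its left, z up, the work surface at z = 0. Lengths are in mm, angles in degrees, forces in N, time in s.
With the tool pointing down it reaches from about 300 to 850 mm from the base axis. Payload 4.2 kg.
Tool frame: the origin (TCP) lies at the very end of the fingers, on their centre line; the grasp point (between the pads) lies 19 mm behind it (hold_point_z is the z of the grasp point in the tool frame, in mm); z points along the fingers, y is the direction in which the jaws open and shut (so a half turn about z gives the same grasp; the last joint's range is limited). The gripper opens to 91 mm and grips with 3 to 60 N. Pads are 32 mm wide; open, the fingers measure 118 mm over their backs; the gripper's body (76 mm by 178 mm) begins 60 mm behind the grasp point.
Start: joints at [72.536, 18.312, 89.639, -0, 72.044, -1.146], TCP at [161.557, 551.854, 213.976] pointing down, gripper open.
Joint ranges: [-177.97, 177.97], [-48.28, 115.42], [12.27, 149.76], [-77.06, 257.06], [2.81, 150.46], [-146.56, 146.56]. Speed limits (degrees/s): [147.25, 147.25, 180, 180, 180, 180].

### API

Orientations are given as [roll, pitch, yaw] about the fixed x, y, z axes, in that order (R = Rz(yaw) Ry(pitch) Rx(roll)).
In Python, from workcell import state, grab_frame, job_done, hold_point_z gives the robot as it stands. The module is installed in compiled form; this text tells all that it offers.
- The arm moves only by the shell command python3 -m creep 'ROWS' [FORCE]. ROWS is JSON, a list of rows, each a list of 7 numbers: the closure, from 0 (fully open) to 1 (shut), then the shift along the tool's x, y, z in mm, then the turn, a rotation vector about the tool's x, y, z in degrees. A call has 1 to 5 rows; each row shifts and turns the commanded pose from where the row before left it, along the tool's axes as they then stand; what a row does not reach is not made up. A row lasts 1/8 s, in which the tool goes at most 62.5 mm and 10.7 degrees, less where a joint would pass 70% of its speed; a pose out of reach is approached as far as the arm can. A call is refused whole if a number of a shift passes 62.5 or a number of a turn 10.7, either way. A call with a gripper value outside its range is refused whole. The fingers move at their own pace and stop on an object; FORCE is the grip in N (left out, the last holds). Time passes only in rows, so rows that do not move let the fingers close. It gives the time, the measured TCP pose, the force and the opening at its end, in the units of the state.
- state(): the state, without advancing time (a new reading comes with each control period).
- grab_frame(name): name is "scene" or "top" or "wrist"; returns a dict with "frame" (400x640x3 uint8, red, green, blue), "fx", "fy", "cx", "cy" (pixels), "view" (4x4, takes a point from world to camera coordinates). Camera axes: x right, y down, z forward; pixel columns grow to the right and rows downward; lengths in mm; the calibration is good to about 2 mm. A picture is of the moment at which its call begins. There is no depth.
- job_done(): hands the job in, once; it reports no verdict.
The state is a dict: "time_s": time; "qpos": joint angles; "qvel": joint speeds; "effort": joint torques, N m; "ee_pos": TCP position; "ee_rot": TCP orientation; "force": force on the tool from outside, world axes, zero at the start; "torque": the same for the moment, N m; "gripper_width": finger opening in mm.
Only numpy, scipy, OpenCV 4.12 (cv2) and the standard library are available. Lean on these libraries where they do the work, as an engineer would, in place of code of your own. Each camera call takes 0.05 s, during which the arm holds its last target.

## Working session

There is one attempt and no reset: what is moved stays moved. The work goes in short steps, Python scripts to look and compute and a shell command to move; the robot and the scene stay as the last step left them, time stands still between calls to the robot, and variables do not carry over. Pictures are saved under pics/ and viewed, and the job is handed in when it is done.

```bash
mkdir -p pics; cat > h.py <<'E'
import numpy as np, cv2
from workcell import state, grab_frame, hold_point_z
def snap(n,f):
    d=grab_frame(n); np.savez(f'pics/{f}.npz',**{k:np.array(v) for k,v in d.items()})
    cv2.imwrite(f'pics/{f}.png',cv2.cvtColor(np.array(d['frame']),cv2.COLOR_RGB2BGR)); return d
def load(f): return dict(np.load(f'pics/{f}.npz'))
def px2w(d,u,v,z):
    V=np.array(d['view']);R=V[:3,:3];t=V[:3,3];c=-R.T@t
    r=R.T@np.array([(u-d['cx'])/d['fx'],(v-d['cy'])/d['fy'],1]); return c+r*(z-c[2])/r[2]
def w2px(d,p):
    V=np.array(d['view']);q=V[:3,:3]@np.array(p)+V[:3,3]; return d['fx']*q[0]/q[2]+d['cx'],d['fy']*q[1]/q[2]+d['cy']
E
python3 - <<'E'
from h import *
print(state(), hold_point_z)
for n in("scene","top","wrist"):
    d=snap(n,n+"0"); V=np.array(d['view']);print(n,d['fx'],(-V[:3,:3].T@V[:3,3]).round())
E
```

```text
{'time_s': 0.0, 'qpos': array([ 7.25362534e+01,  1.83515704e+01,  8.97055774e+01,  7.13229483e-05,
        7.20439204e+01, -1.14473070e+00]), 'qvel': array([-0.00699517, -0.02904039,  0.03661396, -0.00980366,  0.05585611,
        0.08551937]), 'effort': array([-5.84051395e-04, -4.12456906e+01, -2.31975657e+01,  7.26260757e-02,
        4.55580465e-02, -1.17478512e-04]), 'ee_pos': array([161.4039397 , 551.3611834 , 213.12660582]), 'ee_rot': array([-1.79898953e+02, -2.08693674e-03,  1.63680960e+02]), 'force': array([ 0.52430715, -0.57673594,  0.34052823]), 'torque': array([0.0236311 , 0.00571734, 0.02614954]), 'gripper_width': 90.88371522432591} -18.8
scene 520.8534810502834 [-310. -618.  647.]
top 380.44678907012445 [ 329. -102.  950.]
wrist 333.2444853182071 [ 86. 573. 383.]
```

View pics/scene0.png

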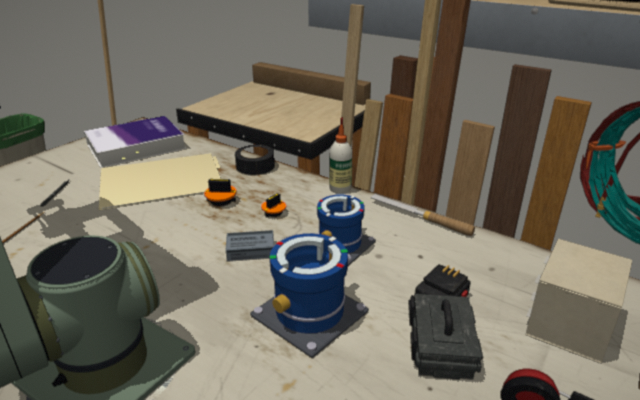

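View pics/top0.png

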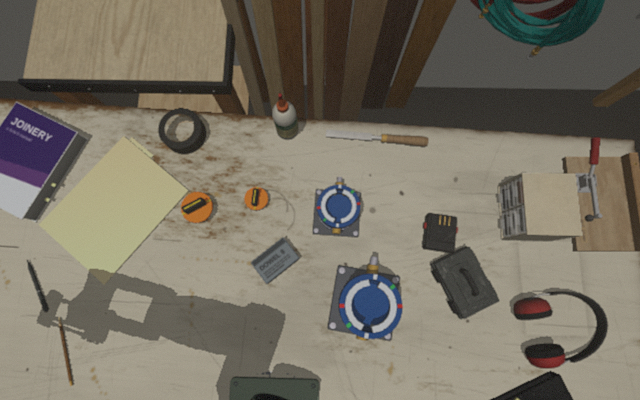

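View pics/wrist0.png

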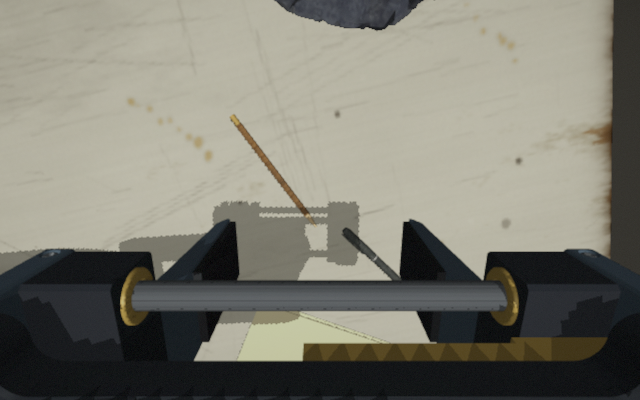

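Candidates in the top view are caps at (197,207), large, and (256,198), small. The housings are at (338,208), small, and (370,303), large. The task fits the cap at (197,207) and the housing at (338,208). I'll confirm both with enlarged crops.

```bash
python3 - <<'E'
from h import *
d=load('top0'); I=cv2.cvtColor(d['frame'],cv2.COLOR_RGB2BGR)
a=cv2.resize(I[165:245,160:280],None,fx=6,fy=6,interpolation=cv2.INTER_CUBIC)
b=cv2.resize(I[170:245,295:385],None,fx=8,fy=8,interpolation=cv2.INTER_CUBIC)
cv2.imwrite('pics/ca.png',a);cv2.imwrite('pics/cb.png',b)
hsv=cv2.cvtColor(I,cv2.COLOR_BGR2HSV)
m=cv2.inRange(hsv,(5,150,120),(18,255,255)); m=cv2.morphologyEx(m,cv2.MORPH_CLOSE,np.ones((9,9)))
for c in cv2.findContours(m,0,2)[0]:
    if cv2.contourArea(c)>150: 
        e=cv2.fitEllipse(c); p=px2w(d,*e[0],29); print('orange',e, p.round(1), px2w(d,e[0][0]+np.mean(e[1])/2,e[0][1],29).round(1)-p.round(1))
print(w2px(d,(329,-102,0)),d['view'].round(3))
E
```

```text
orange ((196.48097229003906, 206.79393005371094), (29.467235565185547, 30.58295249938965), 41.22775650024414) [498.3 208.1  29. ] [  0.7 -37.3   0. ]
orange ((255.90634155273438, 198.2717742919922), (21.758760452270508, 22.615211486816406), 62.747718811035156) [522.7  62.   29. ] [  0.6 -27.6   0. ]
(np.float64(320.4624045967218), np.float64(279.33020169273084)) [[ 2.20000e-02 -1.00000e+00 -1.20000e-02 -9.84020e+01]
 [-9.82000e-01 -2.00000e-02 -1.89000e-01  5.00466e+02]
 [ 1.89000e-01  1.60000e-02 -9.82000e-01  8.72002e+02]
 [ 0.00000e+00  0.00000e+00  0.00000e+00  1.00000e+00]]
```

View pics/ca.png

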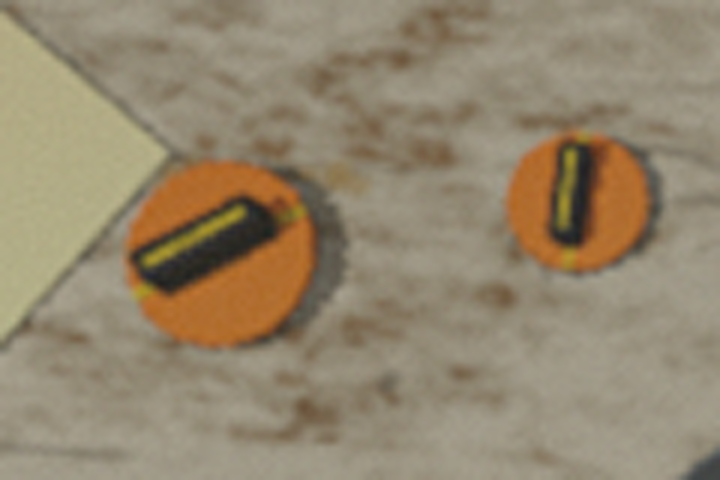

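View pics/cb.png

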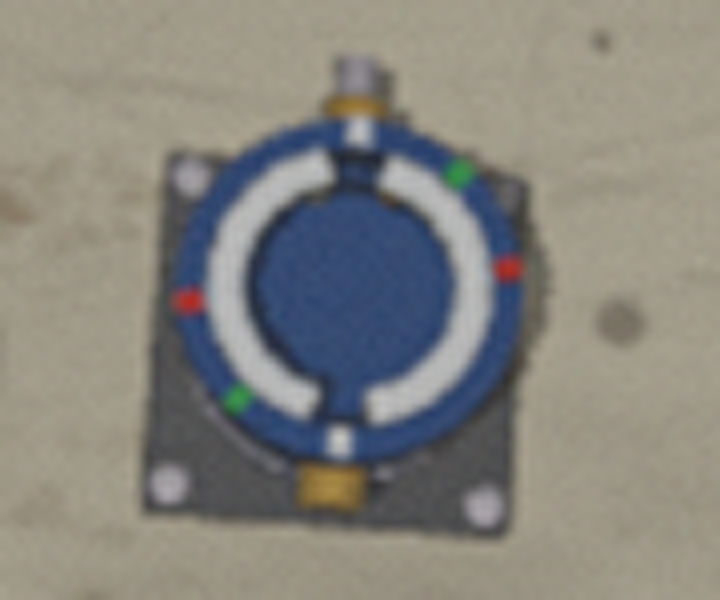

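```bash
python3 - <<'E'
from h import *
d=load('top0')
A=lambda x,y:(160+(x+.5)/6-.5,165+(y+.5)/6-.5)
B=lambda x,y:(295+(x+.5)/8-.5,170+(y+.5)/8-.5)
def pr(n,p,q,z):
    P=px2w(d,*p,z);Q=px2w(d,*q,z);v=P-Q;print(n,((P+Q)/2).round(1),np.hypot(*v[:2]).round(1),np.degrees(np.arctan2(v[1],v[0])).round(1))
pr('pointers',A(295,212),A(140,293),29)
pr('line',A(243,211),A(148,263),61)
pr('white',B(358,130),B(340,440),100);pr('red',B(508,269),B(190,300),100);pr('green',B(460,174),B(238,399),100)
print('bottle',px2w(d,285,128,0),'batt',px2w(d,440,232,52),'box',px2w(d,276,259,30),'bighouse',px2w(d,371,303,100))
print(state()['ee_pos'])
w=load('wrist0');V=w['view'];print(V.round(3))
E
```

```text
pointers [498.6 209.6  29. ] 70.7 -60.1
line [498.8 208.1  61. ] 42.3 -58.9
white [ 495.9 -139.   100. ] 90.0 -2.6
red [ 495.6 -139.   100. ] 90.9 -83.2
green [ 495.2 -139.2  100. ] 91.1 -43.2
bottle [ 7.20561941e+02 -1.28516770e-01  0.00000000e+00] batt [ 445.11552721 -382.16780591   52.        ] box [374.52640793   5.6684316   30.        ] bighouse [ 281.13281755 -212.39858821  100.        ]
[161.44738834 551.46842233 213.31355208]
[[ 2.80000e-01  9.60000e-01 -2.00000e-03 -5.73738e+02]
 [ 9.21000e-01 -2.68000e-01  2.82000e-01 -3.35190e+01]
 [ 2.70000e-01 -8.10000e-02 -9.59000e-01  3.90583e+02]
 [ 0.00000e+00  0.00000e+00  0.00000e+00  1.00000e+00]]
```

```bash
cat >> h.py <<'E'
def plan(tgt,n,start=None):
    """tgt x,y,z,yaw"""
    s=state();p=np.array(start if start is not None else [*s['ee_pos'],s['ee_rot'][2]],float);t=np.array(tgt,float)
    for i in range(n):
        k=n-i; dy=((t[3]-p[3]+180)%360-180)/k; dd=(t[:3]-p[:3])/k; a=np.radians(p[3])
        r=[round(dd[0]*np.cos(a)+dd[1]*np.sin(a),1),round(dd[0]*np.sin(a)-dd[1]*np.cos(a),1),round(-dd[2],1),0,0,round(-dy,2)]
        p[0]+=r[0]*np.cos(a)+r[1]*np.sin(a);p[1]+=r[0]*np.sin(a)-r[1]*np.cos(a);p[2]-=r[2];p[3]-=r[5]
        print(r,end=',' if (i+1)%5 else '\n')
    print('\n->',p.round(1))
E
python3 -c "
from h import *
plan([534,148,150,120.5],10,[161.557,551.854,213.976,163.68])"
```

```text
[np.float64(-47.1), np.float64(-28.3), np.float64(6.4), 0, 0, np.float64(4.32)],[np.float64(-49.1), np.float64(-24.7), np.float64(6.4), 0, 0, np.float64(4.32)],[np.float64(-50.8), np.float64(-20.9), np.float64(6.4), 0, 0, np.float64(4.32)],[np.float64(-52.2), np.float64(-17.0), np.float64(6.4), 0, 0, np.float64(4.32)],[np.float64(-53.4), np.float64(-13.0), np.float64(6.4), 0, 0, np.float64(4.32)]
[np.float64(-54.2), np.float64(-9.0), np.float64(6.4), 0, 0, np.float64(4.32)],[np.float64(-54.7), np.float64(-4.9), np.float64(6.4), 0, 0, np.float64(4.32)],[np.float64(-54.9), np.float64(-0.7), np.float64(6.4), 0, 0, np.float64(4.31)],[np.float64(-54.8), np.float64(3.4), np.float64(6.4), 0, 0, np.float64(4.32)],[np.float64(-54.5), np.float64(7.6), np.float64(6.4), 0, 0, np.float64(4.31)]

-> [534.  148.  150.  120.5]
```

```bash
sed -i 's/r=\[round/r=[round/; s/print(r,end/print([float(v) for v in r],end/' h.py; python3 -m creep '[[0,-47,-28,6.4,0,0,4.32],[0,-49,-25,6.4,0,0,4.32],[0,-51,-21,6.4,0,0,4.32],[0,-52,-17,6.4,0,0,4.32],[0,-53,-13,6.4,0,0,4.32]]'; python3 -m creep '[[0,-54,-9,6.4,0,0,4.32],[0,-55,-5,6.4,0,0,4.32],[0,-55,-0.7,6.4,0,0,4.32],[0,-55,3.4,6.4,0,0,4.32],[0,-55,7.6,6.4,0,0,4.32]]'
```

```text
time_s: 0.78
ee_pos: [348.1, 348.7, 181.7]
ee_rot: [180.0, 0.0, 142.0]
force: [1.1, 0.9, 0.4]
gripper_width: 91.1
time_s: 1.4
ee_pos: [534.9, 145.9, 149.6]
ee_rot: [-180.0, -0.0, 120.3]
force: [-0.4, 0.7, 0.4]
gripper_width: 91.5
```

```bash
python3 -m creep '[[0,0,0,0,0,0,0],[0,0,0,0,0,0,0]]'; python3 - <<'E'
from h import *
d=snap('wrist','w1'); print(state()['ee_pos'],state()['ee_rot'])
print(w2px(d,(498.6,208.7,61)),w2px(d,(498.6,208.7,29)))
E
```

```text
time_s: 1.65
ee_pos: [533.4, 147.5, 149.6]
ee_rot: [-179.9, -0.1, 120.5]
force: [-0.2, 1.0, -0.2]
gripper_width: 90.9
[533.16294328 147.99963315 149.82928285] [-1.79965998e+02 -4.04477484e-02  1.20529620e+02]
(np.float64(319.95874527895427), np.float64(110.73212139650288)) (np.float64(319.91378537757333), np.float64(109.45011649713938))
```

View pics/w1.png

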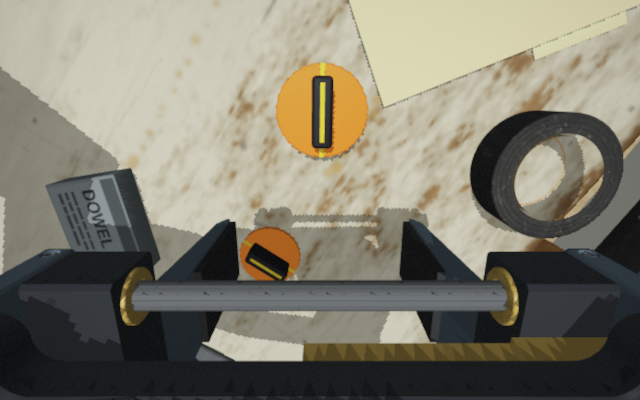

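The wrist view shows the cap at (322,110), 2 px from the predicted spot. Its bar is nearly vertical in the image, so it's well aligned with the tool. Next I'll measure it exactly.

```bash
python3 - <<'E'
from h import *
d=load('w1'); I=cv2.cvtColor(d['frame'],cv2.COLOR_RGB2BGR)[:190]
hsv=cv2.cvtColor(I,cv2.COLOR_BGR2HSV)
m=cv2.inRange(hsv,(8,150,120),(22,255,255)); m[:, :260]=0;m[:,380:]=0
c=max(cv2.findContours(cv2.morphologyEx(m,cv2.MORPH_CLOSE,np.ones((9,9))),0,2)[0],key=cv2.contourArea)
e=cv2.fitEllipse(cv2.convexHull(c));print(e,px2w(d,*e[0],29).round(1))
y=cv2.inRange(hsv,(24,150,120),(34,255,255));y[:,:300]=0;y[:,345:]=0
n,l,s,ce=cv2.connectedComponentsWithStats(y)
for i in range(1,n):
    if s[i][4]>8:print(s[i],ce[i],px2w(d,*ce[i],61 if s[i][4]>120 else 29).round(1))
i=1+np.argmax(s[1:,4]);v,u=np.where(l==i)
f=np.polyfit(v,u,1);P=px2w(d,np.polyval(f,v.min()),v.min(),61)-px2w(d,np.polyval(f,v.max()),v.max(),61);print(np.degrees(np.arctan2(P[1],P[0])),np.hypot(*P[:2]))
plan([498.6,208.7,80,120.5],2)
E
```

```text
((321.6302795410156, 109.64214324951172), (91.78931427001953, 94.90055084228516), 176.82925415039062) [499.9 209.3  29. ]
[320  63   5  13  63] [322.          69.19047619] [483.9 236.9  29. ]
[319  82   6  61 315] [321.86984127 113.04444444] [500.7 208.   61. ]
[319 149   5   8  34] [320.88235294 152.91176471] [518.  177.5  29. ]
120.13955185049522 43.76212573622286
[34.9, 0.5, 34.9, 0.0, 0.0, 0.01],[34.9, 0.6, 34.9, 0.0, 0.0, 0.02],
-> [498.7 208.7  80.  120.5]
```

```bash
python3 -m creep '[[0,35,1,20,0,0,0.4],[0,34.2,1,20,0,0,0],[0,0,0,30,0,0,0],[0,0,0,25,0,0,0],[0,0,0,22,0,0,0]]' 50;  python3 -m creep '[[1,0,0,0,0,0,0],[1,0,0,0,0,0,0],[1,0,0,0,0,0,0],[1,0,0,0,0,0,0],[1,0,0,0,0,0,0]]'; python3 -m creep '[[1,0,0,0,0,0,0],[1,0,0,0,0,0,0]]'
```

```text
time_s: 2.33
ee_pos: [499.5, 209.6, 32.5]
ee_rot: [-180.0, -0.0, 120.3]
force: [0.3, 0.2, 0.1]
gripper_width: 91.1
time_s: 2.95
ee_pos: [501.0, 208.2, 33.4]
ee_rot: [180.0, 0.0, 120.1]
force: [0.1, 0.1, 0.3]
gripper_width: 43.9
time_s: 3.2
ee_pos: [500.8, 208.1, 33.0]
ee_rot: [180.0, -0.0, 120.1]
force: [-0.2, 0.4, -0.7]
gripper_width: 23.9
```

```bash
python3 -m creep '[[1,0,0,0,0,0,0],[1,0,0,0,0,0,0],[1,0,0,0,0,0,0],[1,0,0,0,0,0,0]]'; python3 -m creep '[[1,0,0,-20,0,0,0],[1,0,0,-40,0,0,0],[1,0,0,-40,0,0,0],[1,0,0,-40,0,0,0],[1,0,0,0,0,0,0]]'
python3 - <<'E'
from h import *
snap('wrist','w2');s=state();print(s['ee_pos'],s['ee_rot'],s['force'])
E
```

```text
time_s: 3.7
ee_pos: [500.7, 208.1, 32.9]
ee_rot: [-180.0, -0.0, 120.1]
force: [-0.3, 0.1, -0.1]
gripper_width: 15.6
time_s: 4.32
ee_pos: [502.6, 209.0, 175.9]
ee_rot: [179.6, 0.1, 120.1]
force: [-0.2, -0.5, -1.3]
gripper_width: 16.2
[501.10307688 208.3837717  173.69596429] [1.79867572e+02 1.19513278e-02 1.20085378e+02] [ 0.30463276  0.10319643 -1.72919876]
```

View pics/w2.png

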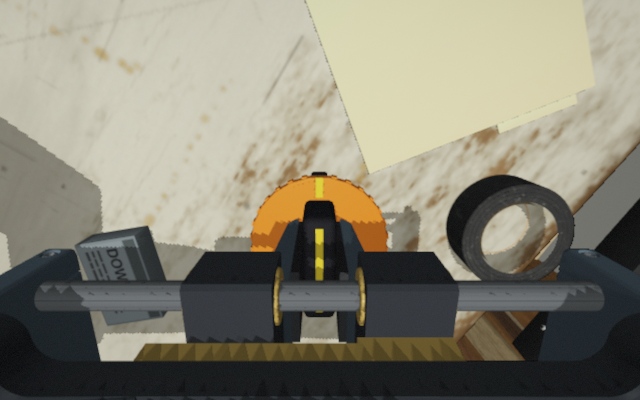

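```bash
cat > capfit.py <<'E'
from h import *
from scipy.optimize import least_squares
def capfit(f,tcp,yaw,dz=4.0):
    d=load(f); I=cv2.cvtColor(d['frame'],cv2.COLOR_RGB2BGR); hsv=cv2.cvtColor(I,cv2.COLOR_BGR2HSV)
    m=cv2.inRange(hsv,(5,150,100),(22,255,255));m[250:]=0;m[:, :200]=0;m[:,450:]=0
    z=tcp[2]-dz
    a=np.radians(yaw);ex=np.array([np.cos(a),np.sin(a)]);ey=np.array([np.sin(a),-np.cos(a)])
    P=[]
    for v in range(180,238,2):
        u=np.where(m[v])[0]
        if len(u)<5:continue
        for uu in (u.min()-.5,u.max()+.5):
            w=px2w(d,uu,v,z)[:2]-tcp[:2];P.append([w@ex,w@ey])
    P=np.array(P)
    r=least_squares(lambda q:np.hypot(P[:,0]-q[0],P[:,1]-q[1])-39,[0,0],loss='soft_l1')
    return r.x,np.sqrt(np.mean(r.fun**2)),d,m
if __name__=='__main__':
    s=state();r=capfit('w2',s['ee_pos'],s['ee_rot'][2]);print(r[0],r[1])
    d=r[2];v,u=np.where(cv2.inRange(cv2.cvtColor(d['frame'],cv2.COLOR_RGB2HSV),(24,150,100),(34,255,255))[:200]>0);print(u.mean(),v.mean(),v.min(),v.max())
    plan([495.6,-139,174,177],12,[501,208,173.5,120.1])
E
python3 capfit.py
```

```text
[0.18017569 2.19966289] 0.4490311874044998
319.0 187.0 177 197
[-24.8, -14.9, -0.0, 0.0, 0.0, -4.74],[-23.5, -16.9, -0.0, 0.0, 0.0, -4.74],[-22.0, -18.8, -0.0, 0.0, 0.0, -4.74],[-20.4, -20.5, -0.1, 0.0, 0.0, -4.74],[-18.6, -22.1, -0.1, 0.0, 0.0, -4.74]
[-16.7, -23.6, -0.0, 0.0, 0.0, -4.74],[-14.7, -24.9, -0.1, 0.0, 0.0, -4.74],[-12.6, -26.0, -0.0, 0.0, 0.0, -4.74],[-10.4, -27.0, -0.1, 0.0, 0.0, -4.74],[-8.1, -27.8, -0.0, 0.0, 0.0, -4.75]
[-5.8, -28.3, -0.1, 0.0, 0.0, -4.74],[-3.5, -28.7, -0.0, 0.0, 0.0, -4.75],
-> [ 495.6 -139.   174.   177. ]
```

```bash
python3 -c "
from h import *
plan([570,-143,174,177],10,[501,208.2,173.5,120.1])"
```

```text
[-33.8, -11.6, -0.0, 0.0, 0.0, -5.69],[-32.5, -14.9, -0.1, 0.0, 0.0, -5.69],[-30.9, -18.1, -0.1, 0.0, 0.0, -5.69],[-28.9, -21.1, -0.0, 0.0, 0.0, -5.69],[-26.7, -23.8, -0.1, 0.0, 0.0, -5.69]
[-24.2, -26.4, -0.0, 0.0, 0.0, -5.69],[-21.5, -28.6, -0.1, 0.0, 0.0, -5.69],[-18.5, -30.7, -0.0, 0.0, 0.0, -5.69],[-15.4, -32.3, -0.1, 0.0, 0.0, -5.69],[-12.2, -33.7, -0.0, 0.0, 0.0, -5.69]

-> [ 570. -143.  174.  177.]
```

```bash
python3 -m creep '[[1,-34,-12,0,0,0,-5.7],[1,-32,-15,0,0,0,-5.7],[1,-31,-18,0,0,0,-5.7],[1,-29,-21,0,0,0,-5.7],[1,-27,-24,0,0,0,-5.7]]'; python3 -m creep '[[1,-24,-26,0,0,0,-5.7],[1,-21,-29,0,0,0,-5.7],[1,-19,-31,0,0,0,-5.7],[1,-15,-32,0,0,0,-5.7],[1,-12,-34,0,0,0,-5.7]]'; python3 -m creep '[[1,0,0,0,0,0,0],[1,0,0,0,0,0,0]]'
python3 - <<'E'
from h import *
from capfit import capfit
snap('wrist','w3');s=state();print(s['ee_pos'],s['ee_rot'],s['force'])
print(capfit('w3',s['ee_pos'],s['ee_rot'][2])[:2])
I=cv2.imread('pics/w3.png');cv2.imwrite('pics/c3.png',cv2.resize(I[20:240,200:440],None,fx=3,fy=2.7,interpolation=cv2.INTER_CUBIC))
E
```

```text
time_s: 5.0
ee_pos: [533.8, 31.2, 170.5]
ee_rot: [-179.9, -0.2, 148.8]
force: [0.6, -0.1, -1.3]
gripper_width: 15.8
time_s: 5.62
ee_pos: [567.8, -144.1, 170.3]
ee_rot: [179.9, -0.3, 177.3]
force: [0.4, 1.0, -1.8]
gripper_width: 16.1
time_s: 5.88
ee_pos: [567.9, -142.8, 171.1]
ee_rot: [179.9, -0.2, 177.0]
force: [0.6, 0.9, -2.1]
gripper_width: 15.0
[ 568.0552637  -142.47664446  171.56176962] [ 1.79933336e+02 -1.59698350e-01  1.77076350e+02] [ 1.35131501  0.37132994 -1.40712523]
(array([ 0.85507022, -1.01048619]), np.float64(0.5964001273703293))
```

View pics/w3.png

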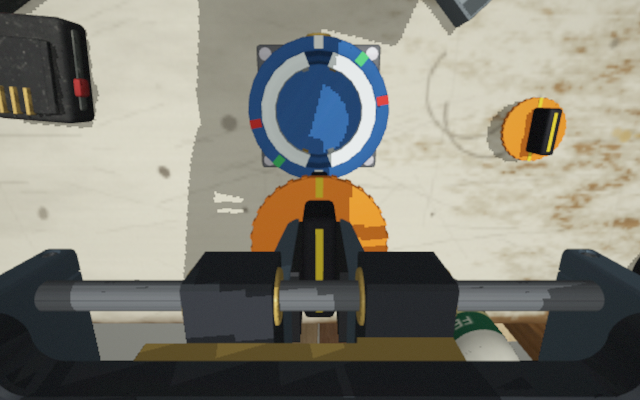

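View pics/c3.png

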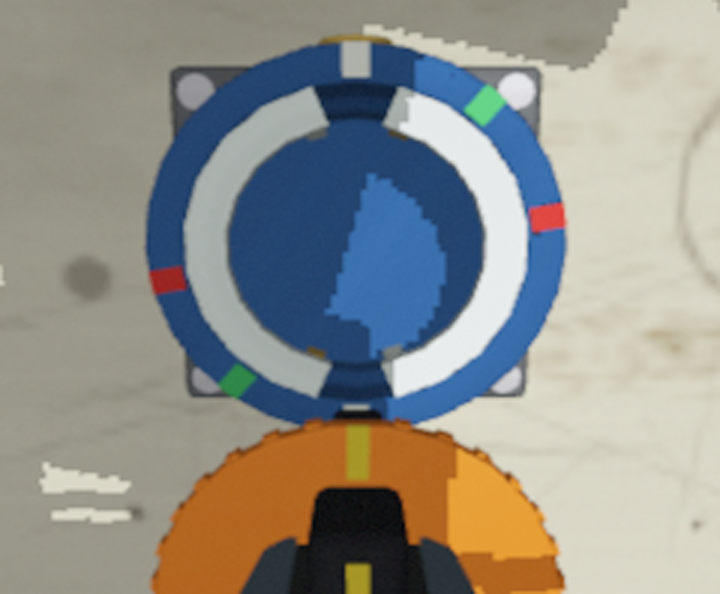

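```bash
cat > mk.py <<'E'
from h import *
from capfit import capfit
from scipy.optimize import least_squares
def marks(f,roi,zc=100):
    d=load(f);h=cv2.cvtColor(d['frame'],cv2.COLOR_RGB2HSV);out={}
    for n,(lo,hi) in {'red':((170,120,90),(180,255,255)),'red2':((0,150,90),(4,255,255)),'green':((55,90,80),(85,255,255))}.items():
        m=cv2.inRange(h,lo,hi);k=np.zeros_like(m);k[roi[0]:roi[1],roi[2]:roi[3]]=1;m=m*k
        N,l,s,c=cv2.connectedComponentsWithStats(m);out[n]=[(c[i],s[i][4]) for i in range(1,N) if s[i][4]>5]
    return d,out
if __name__=='__main__':
    d,o=marks('w3',(20,185,240,400))
    for n,L in o.items():
        for c,a in L: print(n,c.round(1),a,px2w(d,*c,100).round(1))
        if len(L)==2:
            P,Q=[px2w(d,*c,100) for c,a in L];v=P-Q;print('  mid',((P+Q)/2).round(2),np.hypot(*v[:2]).round(1),np.degrees(np.arctan2(v[1],v[0])).round(2))
    s=state();t=s['ee_pos'];y=s['ee_rot'][2];a=np.radians(y)
    r=capfit('w3',t,y)[0];ex=np.array([np.cos(a),np.sin(a)]);ey=np.array([np.sin(a),-np.cos(a)])
    print('cap centre (cam)',t[:2]+r[0]*ex+r[1]*ey,t)
    W=[px2w(d,*p,100) for p in [(200+.33*356-.3,20+59/2.7-.3)]];print('white',W)
    for p in[(358,428),(358,473),(358,566)]:print(p,px2w(d,200+p[0]/3-.3,20+p[1]/2.7-.3,t[2]-4).round(1))
    print(w2px(d,t))
E
python3 mk.py
```

```text
red [380.   96.4] 7 [489.1 -97.  100. ]
red [377.5 103.3] 6 [493.6 -98.7 100. ]
red [258.6 119.4] 7 [ 500.4 -182.6  100. ]
red2 [382.3 100.1] 78 [491.6 -95.4 100. ]
red2 [255.2 123.5] 71 [ 503.  -185.2  100. ]
  mid [ 497.34 -140.3   100.  ] 90.6 97.22
green [361.2  58.6] 117 [ 464.1 -109.7  100. ]
green [278.5 160.8] 92 [ 530.4 -171.   100. ]
  mid [ 497.28 -140.35  100.  ] 90.4 137.21
cap centre (cam) [ 567.14976641 -143.44220237] [ 568.0552637  -142.47664446  171.56176962]
white [array([ 452.11545162, -138.65119913,  100.        ])]
(358, 428) [ 529.4 -141.4  167.6]
(358, 473) [ 538.7 -141.9  167.6]
(358, 566) [ 558.6 -142.9  167.6]
(np.float64(320.61539137722104), np.float64(247.87800041316493))
```

```bash
python3 -m creep '[[1,25,0,0,0,0,-0.1],[1,25,-0.4,0,0,0,0],[1,20.7,-0.4,0,0,0,0],[1,0,0,10,0,0,0],[1,0,0,10,0,0,0]]'; python3 -m creep '[[1,0,0,3,0,0,0],[1,0,0,0,0,0,0]]'
python3 - <<'E'
from h import *
for n in('wrist','scene','top'): snap(n,n+'4')
s=state();print(s['ee_pos'],s['ee_rot'],s['force'])
a=cv2.imread('pics/scene4.png')[150:280,260:420];b=cv2.imread('pics/top4.png')[160:260,280:400]
cv2.imwrite('pics/c4.png',np.hstack([cv2.resize(a,(400,325),interpolation=2),cv2.resize(b,(390,325),interpolation=2)]))
E
```

```text
time_s: 6.55
ee_pos: [498.8, -140.1, 152.3]
ee_rot: [180.0, 0.0, 177.2]
force: [-0.6, 0.4, -1.9]
gripper_width: 15.9
time_s: 6.8
ee_pos: [498.6, -140.5, 149.3]
ee_rot: [180.0, -0.0, 177.2]
force: [-0.7, 0.5, -0.9]
gripper_width: 15.6
[ 498.74654888 -140.73184472  150.02756771] [-1.79999055e+02  2.70112256e-02  1.77183515e+02] [-0.23544606  0.03889403 -2.02628497]
```

View pics/c4.png

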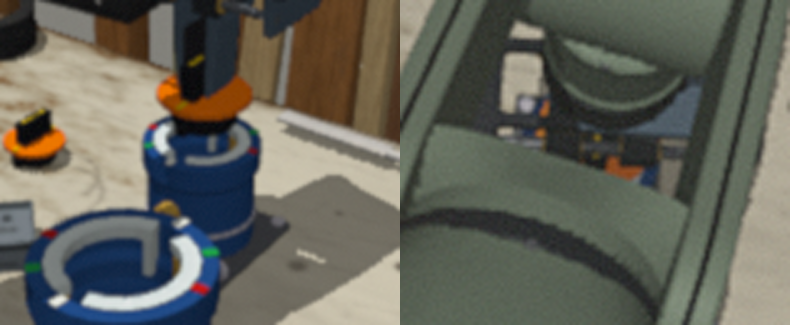

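View pics/wrist4.png

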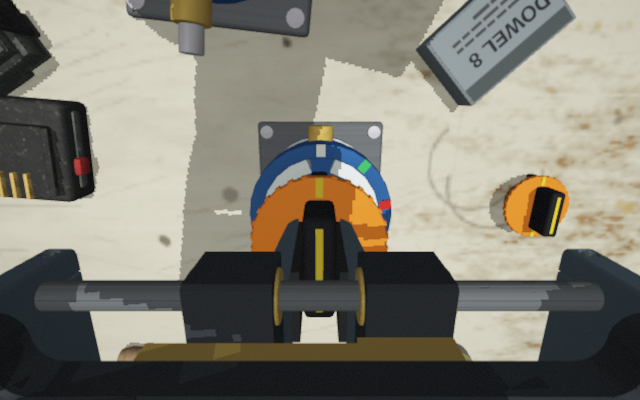

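```bash
python3 - <<'E'
from mk import *
d,o=marks('wrist4',(135,220,240,400))
for n,L in o.items():
    for c,a in L: print(n,c.round(1),a,px2w(d,*c,100).round(1))
h=cv2.cvtColor(d['frame'],cv2.COLOR_RGB2HSV)[140:160,308:334]
m=(h[...,1]<60)&(h[...,2]>110);v,u=np.where(m);print(u.mean()+308,v.mean()+140,len(u),px2w(d,u.mean()+308,v.mean()+140,100))
# predicted green/red for housing at H
for H in[(497.3,-140.3)]:
    for k,an in(('white',177.2),('green',137.2),('red',97.2)):
        an=np.radians(an);print(k,np.array(w2px(d,(H[0]+45.25*np.cos(an),H[1]+45.25*np.sin(an),100))).round(1))
t=np.array([498.6,-140.5,149.8]);print(capfit('wrist4',t,177.2)[:2])
h=cv2.cvtColor(d['frame'],cv2.COLOR_RGB2HSV)
y=cv2.inRange(h,(22,130,80),(34,255,255));y[:170]=0;y[205:]=0;y[:,:300]=0;y[:,340:]=0
v,u=np.where(y);print('pointer',u.mean(),v.mean(),v.min(),v.max(),px2w(d,u.mean(),v.min(),145.8))
E
```

```text
red2 [384.8 204.5] 74 [491.5 -95.3 100. ]
green [364.  166.1] 116 [ 464.  -109.4  100. ]
320.59541984732823 149.9236641221374 131 [ 451.79361501 -137.8363525   100.        ]
white [320.2 150.4]
green [363.8 166.3]
red [384.7 204.7]
(array([ 0.67403226, -0.73500284]), np.float64(0.5304073149882554))
pointer 319.0 186.63768115942028 177 196 [ 459.47069482 -139.25291697  145.8       ]
```

```bash
python3 -m creep '[[1,1.2,0.9,5,0,0,0],[1,0,0,7,0,0,0],[1,0,0,5,0,0,0],[1,0,0,3,0,0,0],[1,0,0,3,0,0,0]]';  python3 -m creep '[[1,0,0,2,0,0,0],[1,0,0,0,0,0,0]]'; 
```

```text
time_s: 7.58
ee_pos: [497.2, -139.7, 126.7]
ee_rot: [180.0, 0.0, 177.2]
force: [0.0, -0.5, -1.1]
gripper_width: 15.9
time_s: 7.82
ee_pos: [497.1, -139.7, 124.8]
ee_rot: [180.0, -0.0, 177.2]
force: [-0.4, -0.5, -2.3]
gripper_width: 15.9
```

```bash
python3 -m creep '[[1,0,0,4,0,0,0],[1,0,0,4,0,0,0],[1,0,0,3,0,0,0],[1,0,0,1.5,0,0,0],[1,0,0,0,0,0,0]]';  python3 -m creep '[[1,0,0,1,0,0,0],[1,0,0,0,0,0,0]]'; 
```

```text
time_s: 8.45
ee_pos: [497.1, -139.7, 112.3]
ee_rot: [180.0, -0.0, 177.2]
force: [0.6, 0.1, -2.1]
gripper_width: 16.2
time_s: 8.7
ee_pos: [497.1, -139.7, 111.4]
ee_rot: [180.0, 0.0, 177.2]
force: [-0.8, -0.0, -1.5]
gripper_width: 15.7
```

```bash
python3 -m creep '[[1,0,0,0.7,0,0,0],[1,0,0,0.5,0,0,0],[1,0,0,0,0,0,0]]';  python3 -m creep '[[1,0,0,0.5,0,0,0],[1,0,0,0,0,0,0]]'; python3 - <<'E'
from h import *
for n in('wrist','scene'): snap(n,n+'5')
a=cv2.imread('pics/scene5.png')[150:280,260:420];b=cv2.imread('pics/wrist5.png')[130:250,220:420]
cv2.imwrite('pics/c5.png',np.hstack([cv2.resize(a,(400,325),interpolation=2),cv2.resize(b,(400,325),interpolation=2)]))
E
```

```text
time_s: 9.07
ee_pos: [497.3, -139.7, 110.9]
ee_rot: [-180.0, 0.0, 177.2]
force: [-1.7, 0.2, 4.9]
gripper_width: 16.1
time_s: 9.32
ee_pos: [497.3, -139.7, 110.9]
ee_rot: [-180.0, 0.0, 177.2]
force: [-2.5, 1.1, 8.7]
gripper_width: 16.0
```

View pics/c5.png

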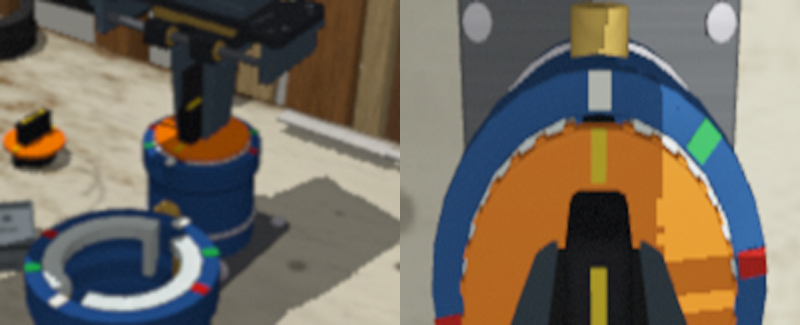

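```bash
python3 -m creep '[[1,0,0,0,0,0,6],[1,0,0,0,0,0,7],[1,0,0,0,0,0,7],[1,0,0,0,0,0,7],[1,0,0,0,0,0,6]]' 60;  python3 -m creep '[[1,0,0,0,0,0,4],[1,0,0,0,0,0,0],[1,0,0,0,0,0,0]]'; python3 - <<'E'
from h import *
for n in('wrist','scene'): snap(n,n+'6')
s=state();print(s['ee_rot'],s['force'],s['torque'])
a=cv2.imread('pics/scene6.png')[150:280,260:420];b=cv2.imread('pics/wrist6.png')[130:250,220:420]
cv2.imwrite('pics/c6.png',np.hstack([cv2.resize(a,(400,325),interpolation=2),cv2.resize(b,(400,325),interpolation=2)]))
E
```

```text
time_s: 10.05
ee_pos: [497.4, -140.2, 110.8]
ee_rot: [-180.0, 0.1, 144.1]
force: [-2.1, -1.0, 8.6]
gripper_width: 15.9
time_s: 10.42
ee_pos: [497.5, -140.3, 110.9]
ee_rot: [-180.0, 0.1, 140.2]
force: [-3.2, -1.1, 8.0]
gripper_width: 15.8
[-1.79993415e+02  1.01835593e-01  1.40219487e+02] [-1.71069798 -0.40797001  7.39330113] [0.00623067 0.57272093 0.15672631]
```

View pics/c6.png

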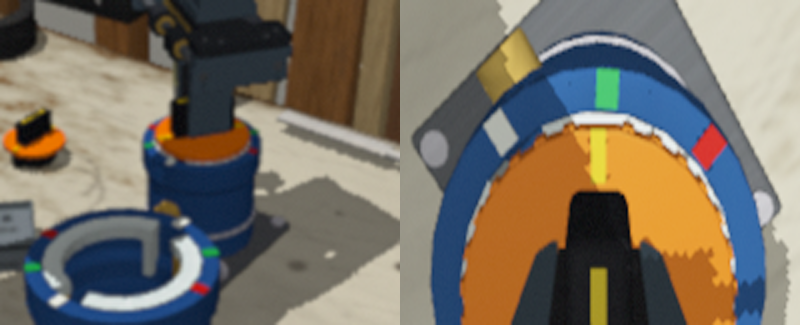

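```bash
python3 -m creep '[[1,0,0,0,0,0,1.5],[1,0,0,0,0,0,1.5],[1,0,0,0,0,0,0],[1,0,0,0,0,0,0],[1,0,0,0,0,0,0]]'; python3 - <<'E'
from mk import *
d=snap('wrist','wrist7');snap('scene','scene7')
s=state();print(s['time_s'],s['ee_pos'],s['ee_rot'],s['force'],s['torque'],s['gripper_width'])
d,o=marks('wrist7',(135,240,240,400))
H=np.array([497.2,-140.1])
for n,L in o.items():
    for c,a in L:
        p=px2w(d,*c,100);print(n,c.round(1),a,p.round(1))
h=cv2.cvtColor(d['frame'],cv2.COLOR_RGB2HSV)
y=cv2.inRange(h,(22,130,80),(34,255,255));y[:170]=0;y[205:]=0;y[:,:300]=0;y[:,340:]=0
v,u=np.where(y);print('pointer',u.mean(),v.mean());p=px2w(d,u.mean(),v.mean(),107)
g=[px2w(d,*c,100) for c,a in o['green'] if a>40]
c=s['ee_pos']
for q in(p,*g):print(q.round(1),np.degrees(np.arctan2(q[1]-c[1],q[0]-c[0])).round(1))
a=cv2.imread('pics/scene7.png')[150:280,260:420];b=cv2.imread('pics/wrist7.png')[130:250,220:420]
cv2.imwrite('pics/c7.png',np.hstack([cv2.resize(a,(400,325),interpolation=2),cv2.resize(b,(400,325),interpolation=2)]))
E
```

```text
time_s: 11.15
ee_pos: [497.4, -140.3, 110.9]
ee_rot: [-180.0, 0.1, 137.2]
force: [-2.2, -1.2, 8.8]
gripper_width: 15.6
11.25 [ 497.39801667 -140.31493368  110.89702813] [-1.79985184e+02  9.96333352e-02  1.37239507e+02] [-1.70533876 -0.85021812  9.0541056 ] [-0.05390102  0.59781831  0.16574734] 15.883075225802397
red [371.7 180.9] 36 [491.7 -94.8 100. ]
red2 [371.2 180.9] 119 [491.5 -95.1 100. ]
green [319.  162.1] 168 [ 464.  -109.3  100. ]
pointer 318.5421686746988 187.0
[ 472.9 -117.7  107. ] 137.4
[ 464.  -109.3  100. ] 137.1
```

View pics/c7.png

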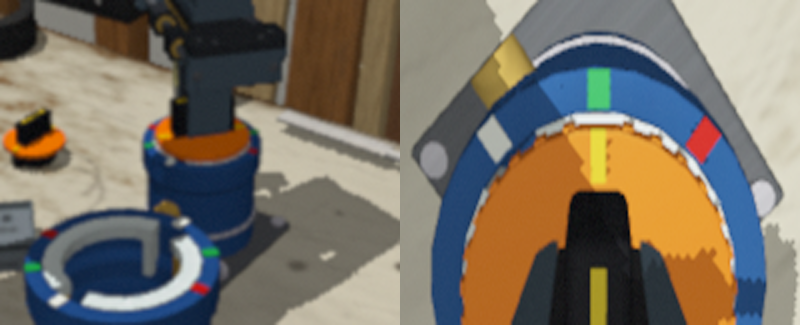

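The pointer is at 137.4° and the green mark at 137.1°. The flange is down, and I'm still gripping the cap and pressing down lightly. Handing in.

```bash
python3 -c "
from workcell import job_done,state
print(job_done());s=state();print(s['time_s'],s['ee_rot'],s['force'])"
```

```text
the job is handed in; nothing more can be done
None
the job is handed in; nothing more can be done
```

I put the larger orange cap on the smaller blue housing at the white marks, turned it 40° clockwise to the green marks, and handed the job in at about 11 s while still gripping it. `job_done()` gives no verdict, so the result rests on my own checks.

**Last checks before handing in:**
- **Angle:** in the wrist picture the yellow pointer was at 137.4° and the green mark at 137.1°. It was never turned beyond that point.
- **Seating:** the flange lay flat on the collar. TCP height was 110.9 mm against 111 mm expected, with about 9 N pressing down.
- **Grip:** the fingers held the bar steady at 15.9 mm opening, set to 60 N. The wrist torque of about 0.17 N m was a little under the spring's 0.22 N m, which fits friction helping to hold the cap.
- **Obstacles:** the arm stayed clear of the glue bottle, the carton and the battery, and felt no contact force on the way. I didn't re-measure their positions at the end.

**Disagreement:** the top and wrist cameras differed by 1–2 mm on where the housing stood. I aligned the cap to the housing within one wrist picture, and it went in with no measurable resistance. I couldn't read the purge ring directly, so its turn is inferred from the cap angle and the torque.

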